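# Roll a shaft blank into the V-block and butt it against the stop

## Robot

A 6-joint arm with a two-finger parallel gripper is mounted at the origin on a cart in front of the work surface, level with it; the furniture and walls round the work are solid. World frame = base frame: x ahead of the robot, y to its left, z up, the work surface at z = 0. Lengths are in m, angles in rad, forces in N, time in s.
With the tool pointing down it reaches from about 0.35 to 0.775 m from the base axis. Payload 5.5 kg.
Tool frame: the origin (TCP) lies at the very end of the fingers, on their centre line; the grasp point (between the pads) lies env.tcp_to_grasp behind it (env.tcp_to_grasp is the distance from the TCP to the grasp point, in m); z points along the fingers, y is the line along which they close (so a half turn about z gives the same grasp; the last joint's range is limited). The gripper opens to 85 mm and grips with 20 to 120 N. Pads are 22 mm wide; open, the fingers measure 114 mm over their backs; the gripper's body (76 mm by 85 mm) begins 54 mm behind the grasp point. The pads swing forward as they close: fully open they stand 13 mm farther back than shut.
Start: joints at [1.074, 0.313, 0.046, 1.304, 0, 1.431], TCP at [0.201, 0.539, 0.231] pointing down, gripper open.
Joint ranges: [-2.76, 2.76], [-0.86, 1.69], [-1.03, 1.26], [-2.2, 2.34], [-1.47, 1.5], [-3.14, 3.14]. Speed limits (rad/s): [2.57, 2.57, 3.14, 3.14, 3.14, 3.14].

## Interface

Orientations are given as [roll, pitch, yaw] about the fixed x, y, z axes, in that order (R = Rz(yaw) Ry(pitch) Rx(roll)).
In Python, from plant import env gives the robot as it stands. The module is installed in compiled form; this text tells all that it offers.
- The arm moves only by the tool carry_out, never from a script. Its argument "moves" is a list of rows, each a list of 7 numbers: the turn, a rotation vector about the tool's x, y, z in rad, then the shift along the tool's x, y, z in cm, then the opening, from 0 (shut) to 1 (fully open). A call has 1 to 12 rows; each row is the pose to reach, as a shift and turn from the pose commanded when the call began, along the tool's axes at that moment; what a row does not reach only later rows make up. A row lasts 1/12 s, in which the tool goes at most 41.7 mm and 7.16 degrees, less where a joint would pass 70% of its speed; a pose out of reach is approached as far as the arm can. A call with a gripper value outside its range is refused whole. The fingers move at their own pace and stop on an object; "force" is the grip in N (left out, the last holds). Time passes only in rows, so rows that repeat a pose let the fingers close. It gives the time, the measured TCP pose, the force, the opening and the grip force at its end, in the units of the state.
- env.sense(): the state, without advancing time (a new reading comes with each control period).
- env.get_image(name): name is "scene" or "side" or "wrist"; returns a dict with "pixels" (420x560x3 uint8, red, green, blue), "range_z" (420x560 float32, m along the optical axis (not along the pixel's ray), 0 where there is no reading), "fov_y" (degrees; the focal length in pixels is half the picture's height over the tangent of half this angle, whatever the lens; pixels are square), "cx", "cy" (the principal point, pixels), "position" and "rotation" of the camera in the world. Camera axes: x right, y down, z forward; pixel columns grow to the right and rows downward; lengths in m; the calibration is good to about 2 mm. A picture is of the moment at which its call begins.
- env.hand_in(): hands the job in; it is judged then, once.
The state is a dict: "t": time; "q": joint angles; "joint_vel": joint speeds; "joint_torque": joint torques, N m; "eef_pos": TCP position; "tcp_rot": TCP orientation; "ft_force": force on the tool from outside, world axes, zero at the start; "wrist_torque": the same for the moment, N m; "finger_gap": finger opening in m; "gripper_force": force on a finger pad.
Only numpy, scipy, OpenCV 4.12 (cv2) and the standard library are available. Lean on these libraries where they do the work, as an engineer would, in place of code of your own. Each camera call takes 0.05 s, during which the arm holds its last target. There are 200 camera calls.

## Task

With the fingertips, gently roll the round aluminium bar along the bench by its side, up the ramp of the V-block and over into the groove, so that it lies fully in the V. Then push it endways along the groove until its end rests against the upright stop plate. Only push the bar: do not grip it hard or pick it up, and leave the two housings beside the V-block, the grey cup and the screwdriver where they are.

Things in the scene. Friction and masses are not known exactly. Their poses are not given: they have to be found in the camera images.
- bar: Loose smooth aluminium round bar, lightly oiled, diameter 36 mm, length 100 mm, 0.2 to 0.4 kg. Origin at the middle of its axis (18 mm high at the start); its y axis is the bar's axis; x and z turn as it rolls. It rolls easily, soon stops on the level, rolls back if let go on the ramp. Starts 130 to 180 mm from the groove on the ramp side, within 7 degrees of parallel.
- vblock: Dark steel V-block with bright groove faces, bolted to the bench, 150 mm long. Origin on the bench, below the axis of a seated bar, midway along; y runs along the groove, z up, +x is the way the bar must roll. Over all x = -73 to +65 mm: ramp, lip, V, back wall 28 mm high as far as x = 43, bolting flange 7 mm high with screw heads to 13 mm. The -y end of the groove is open.
- groove (a point): Midpoint of the axis of a seated 36 mm bar: 24.5 mm straight above the V-block's origin. The V's bottom is at x = 3, 2 mm above the bench; the front face slopes 30 degrees, the back face 45 degrees up to x = 29, 28 mm above the bench.
- stop (a point): Point on the inner face of the upright steel stop plate that closes the +y end of the groove, on the axis of a seated bar: 75 mm from point groove along +y. Plate 8 mm thick, 46 mm high, x from -20 to 42. A bar that rests against it has its middle at y = +25 mm of the V-block.
- lip (a point): Top edge of the ramp, midway along the block, where the ramp meets the groove: x = -13 mm, 11 mm above the bench. The flat ramp rises to it from bench level at x = -73 mm; past it the bar drops into the V by itself.
- housing_1: Bystander: small black plastic housing, 33 x 34 mm and 52 mm high, standing on the bench beyond the V-block's back; origin at the centre of its underside.
- housing_2: Bystander: black plastic housing, 29 x 53 mm and 51 mm high, standing beyond the V-block's back; origin at the centre of its underside.
- cup: Bystander: grey open cup, 78 mm across and 75 mm high, standing beyond the stop end of the V-block; origin at the centre of its underside.
- driver: Bystander: screwdriver with yellow handle, 26 x 186 x 22 mm, lying to the robot's left of the bar; origin at the centre of its underside.
Mind the look-alikes: they are no part of the job. There is more than one size of the bar; the one meant has the size given above.

How it is judged:
On the way, in this order (a step that is already met when the one before it is completed fails the run):
1. the bar is rolling along the bench, before it reaches the groove (angular speed of bar above 0.3 rad/s and distance of bar from where it was at the start of the episode above 0.01 m and x of bar in the frame of vblock below -0.02 m), for 0.1 s.
2. the bar lies in the V, still short of the stop (x of bar in the frame of vblock between -0.003 and 0.003 m and z of bar in the frame of vblock between 0.0215 and 0.0275 m and angle between the y axis of bar and the y axis of vblock, either way round below 0.05 rad and y of bar in the frame of vblock below 0.0215 m), for 0.2 s.
At the end, for the whole second after the job is handed in: The bar lies at rest in the V: its axis within 3 mm of the seated axis sideways and in height and parallel to the groove within 3 degrees, its end within 3.5 mm of the stop plate (x of bar in the frame of vblock between -0.003 and 0.003 m and z of bar in the frame of vblock between 0.0215 and 0.0275 m and angle between the y axis of bar and the y axis of vblock, either way round below 0.05 rad and y of bar in the frame of vblock between 0.0215 and 0.028 m and linear speed of bar below 0.01 m/s); the robot touches nothing.
It fails at once if the fingers squeeze or press the bar with more than 35 N (contact force between bar and the fingers above 35 N).
It fails at once if the bar is lifted off the bench (more than 7 mm in front of the ramp, or its axis more than 40 mm above the bench anywhere) (height (world z) of bar above 0.04 m or (x of bar in the frame of vblock below -0.085 m and height (world z) of bar above 0.025 m)).
It fails at once if a bystander (housing, grey cup, screwdriver) is moved more than 20 mm (distance of any of housing_1, housing_2, cup, driver from where it was at the start of the episode above 0.02 m).
It also fails if it takes over 48 s, if anything falls off the work surface, if the arm or the gripper's body presses on something with over 40 N, if the wrist force passes 120 N, or if a joint passes its speed limit or range.

## Working session

There is one attempt and no reset: what is moved stays moved. The work goes in short steps, Python scripts to look and compute and a tool call to move; the robot and the scene stay as the last step left them, time stands still between calls to the robot, and variables do not carry over. Pictures are saved under pics/ and viewed, at most 10 in all, crops included, and the job is handed in when it is done.

Besides the shell and the picture viewer there is one more tool, called after "Call:" in YAML: its name, and indented under it one key for each argument. carry_out: Moves the arm, as the interface text tells. Its arguments: {"type":"object","properties":{"moves":{"type":"array"},"force":{"type":"number"}},"required":["moves"]}

```bash
mkdir -p pics; cat > h.py <<'E'
import numpy as np, cv2
from plant import env
def cloud(im):
    h,w=im['range_z'].shape; f=h/2/np.tan(np.radians(im['fov_y'])/2)
    u,v=np.meshgrid(np.arange(w),np.arange(h)); z=im['range_z']
    P=np.stack([(u-im['cx'])/f*z,(v-im['cy'])/f*z,z],-1)@np.array(im['rotation']).T+np.array(im['position'])
    P[z==0]=np.nan
    return P
def save(im,n): cv2.imwrite(f'pics/{n}.png',im['pixels'][:,:,::-1])
E
python3 - <<'E'
from h import *
print(env.sense(), env.tcp_to_grasp)
for n in('scene','side'):
    im=env.get_image(n); save(im,n+'0'); np.savez(n+'0.npz',P=cloud(im),rgb=im['pixels']); print(n,im['position'],im['fov_y'],im['cx'],im['cy'])
E
```

```text
{'t': 0.0, 'q': array([1.07440954e+00, 3.14026427e-01, 4.50102903e-02, 1.30362733e+00,
       4.57138312e-05, 1.43120243e+00]), 'joint_vel': array([-0.00074638, -0.00173715, -0.00030614,  0.00128756, -0.0009001 ,
       -0.00022375]), 'joint_torque': array([-1.77480988e-04, -4.80624139e+01,  2.98535961e+01,  1.93400227e-02,
       -1.96707265e-04, -5.10401236e-06]), 'eef_pos': array([0.20058029, 0.53834116, 0.23040689]), 'tcp_rot': array([-3.13976984e+00, -3.02281885e-04,  2.78479944e+00]), 'ft_force': array([ 0.30401592, -0.65438592,  0.30320301]), 'wrist_torque': array([0.0263943 , 0.01357496, 0.07828003]), 'gripper_force': 0.0, 'finger_gap': 0.08542439208681668} 0.0187Traceback (most recent call last):
  File "<stdin>", line 4, in <module>
  File "h.py", line 6, in cloud
    P=np.stack([(u-im['cx'])/f*z,(v-im['cy'])/f*z,z],-1)@np.array(im['rotation']).T+np.array(im['position'])
      ~~~~~~~~~~~~~~~~~~~~~~~~~~~~~~~~~~~~~~~~~~~~~~~~~~~~~~~~~~~~~~~~~~~~~~~~~~~~~^~~~~~~~~~~~~~~~~~~~~~~~~
ValueError: operands could not be broadcast together with shapes (420,560) (3,)
```

View pics/scene0.png

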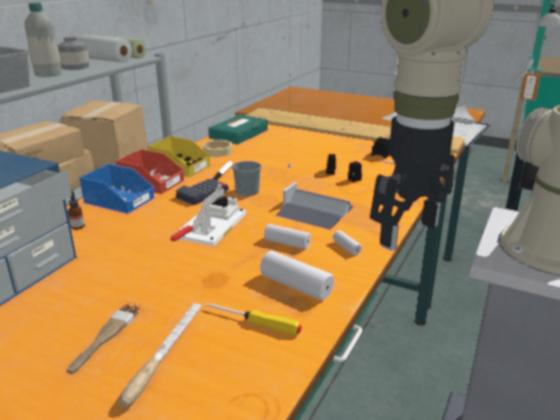

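The scene view shows the V-block at (315,207), three bars at (287,237), (347,243) and (297,275), the driver at (270,320), the cup at (247,178) and the housings at (332,163) and (355,171). The camera rotation seems to be roll/pitch/yaw, so I'll convert it that way.

```bash
sed -i "s/@np.array(im\['rotation'\]).T/@rot(im['rotation']).T/; 2a from scipy.spatial.transform import Rotation as Ro\ndef rot(r):\n    r=np.array(r); return r if r.shape==(3,3) else Ro.from_euler('xyz',r).as_matrix()" h.py
python3 - <<'E'
from h import *
for n in('scene','side'):
    im=env.get_image(n); save(im,n+'0'); P=cloud(im); np.savez(n+'0.npz',P=P,rgb=im['pixels']); print(n,im['position'],im['rotation'],im['fov_y'])
    if n=='scene':
        for u,v in[(287,234),(347,240),(297,268),(270,320),(247,178),(332,163),(355,171),(315,212),(200,300)]: print(u,v,P[v,u].round(4))
E
```

```text
scene [0.06352355 1.17327693 0.59221762] [-2.02570113 -0.00455878 -2.66970976] 42.962832574543896
287 234 [0.5225 0.2668 0.03  ]
347 240 [0.4012 0.2196 0.023 ]
297 268 [0.432  0.403  0.0468]
270 320 [0.4216 0.5288 0.0161]
247 178 [0.7324 0.0834 0.0519]
332 163 [ 0.5958 -0.1613  0.0336]
355 171 [ 0.5175 -0.1393  0.0316]
315 212 [0.5318 0.0969 0.0058]
200 300 [ 0.579   0.5144 -0.004 ]
side [-0.04179816 -0.9453491   0.82512126] [-2.09921689  0.02387065 -0.52414876] 46.518620845201774
```

View pics/side0.png

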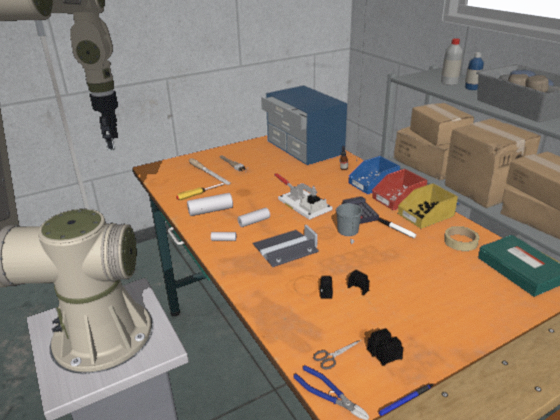

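The side view shows the medium bar at (254,217), the V-block at (285,245) with its stop plate on the far side at about (312,240), the cup at (348,218), and the housings at (326,286) and (357,283). Next I'll measure the bars and block from the depth clouds.

```bash
cat > m.py <<'E'
from h import *
from scipy.optimize import least_squares
def bar(P,c):
    m=(np.abs(P[...,0]-c[0])<.075)&(np.abs(P[...,1]-c[1])<.05)&(P[...,2]>.007)&(P[...,2]<.06)
    q=P[m]
    # axis: point (c + t d) at height r ; fit yaw, offset, radius, z offset
    def res(p):
        d=np.array([np.cos(p[0]),np.sin(p[0])]);n=np.array([-d[1],d[0]])
        s=(q[:,:2]-c)@n-p[1]
        return np.hypot(s,q[:,2]-p[2])-p[3]
    r=least_squares(res,[0,0,.018,.018],loss='soft_l1',f_scale=.001).x
    d=np.array([np.cos(r[0]),np.sin(r[0])]);n=np.array([-d[1],d[0]])
    ok=np.abs(res(r))<.004
    t=(q[ok][:,:2]-c)@d; lo,hi=np.percentile(t,[.5,99.5])
    return dict(yaw=np.degrees(r[0]),mid=c+n*r[1]+d*(lo+hi)/2,L=hi-lo,z=r[2],rad=r[3],n=len(q))
E
python3 - <<'E'
from m import *
for n in('scene0','side0'):
    d=np.load(n+'.npz');P=d['P'];rgb=d['rgb'].astype(int)
    b=(np.abs(P[...,0]-.55)<.25)&(np.abs(P[...,1]-.15)<.25)&(rgb[...,0]-rgb[...,2]>90)
    print(n,'bench z',np.nanmedian(P[b][:,2]))
    print(bar(P,np.array([.52,.265])))
    # vblock: non-orange pixels near
    m=(P[...,0]>.42)&(P[...,0]<.68)&(P[...,1]>0.0)&(P[...,1]<.19)&(rgb[...,0]-rgb[...,2]<40)&(P[...,2]>-.01)&(P[...,2]<.06)
    k,l,s,ce=cv2.connectedComponentsWithStats(m.astype(np.uint8))
    for i in range(1,k):
        if s[i,4]>100:
            q=P[l==i]; print(s[i],q.min(0).round(3),q.max(0).round(3),cv2.minAreaRect((q[:,:2]*1000).astype(np.float32)))
            st=q[q[:,2]>.033]; print('plate',len(st),cv2.minAreaRect((st[:,:2]*1000).astype(np.float32)) if len(st)>5 else '')
E
```

```text
scene0 bench z -0.0026844489526540727
{'yaw': np.float64(1.9323015393565242), 'mid': array([0.5288963 , 0.25592845]), 'L': np.float64(0.09952851467762892), 'z': np.float64(0.017264748891133542), 'rad': np.float64(0.015296283282728109), 'n': 674}
[ 278  183   74   46 1894] [ 0.463  0.021 -0.005] [0.625 0.148 0.045] ((542.7224731445312, 87.1534423828125), (164.34912109375, 124.0950698852539), 2.7941055297851562)
plate 70 ((618.5782470703125, 64.10735321044922), (63.47724533081055, 10.512727737426758), 89.14949035644531)
side0 bench z 0.001590210653315216
{'yaw': np.float64(2.261668368493398), 'mid': array([0.52660314, 0.25124434]), 'L': np.float64(0.09924556700204602), 'z': np.float64(0.021522950056708404), 'rad': np.float64(0.01555517722897407), 'n': 360}
[ 253  225   65   42 1509] [ 0.46   0.005 -0.002] [0.622 0.145 0.051] ((542.7683715820312, 75.01548767089844), (136.84613037109375, 161.89076232910156), 87.57413482666016)
plate 78 ((586.6190795898438, 40.18239974975586), (103.81217193603516, 49.45494079589844), 29.880096435546875)
```

The bar measures 99.5 mm long at about (0.528, 0.254), so it's the right one. The V-block origin is near (0.539, 0.074), with V +x along world -y and V +y along world +x. I'll move above and behind the bar with the closing line parallel to its axis.

Call:
carry_out:
  moves:
    - [0,0,1.214,-38.9,-10,8,0.5]
    - [0,0,1.214,-38.9,-10,8,0.5]
    - [0,0,1.214,-38.9,-10,8,0.5]
    - [0,0,1.214,-38.9,-10,8,0.5]
    - [0,0,1.214,-38.9,-10,8,0.5]
    - [0,0,1.214,-38.9,-10,8,0.5]
    - [0,0,1.214,-38.9,-10,8,0.5]
    - [0,0,1.214,-38.9,-10,8,0.5]
    - [0,0,1.214,-38.9,-10,8,0.5]
    - [0,0,1.214,-38.9,-10,8,0.5]
    - [0,0,1.214,-38.9,-10,8,0.5]
    - [0,0,1.214,-38.9,-10,8,0.5]
  force: 20

```text
t: 1.15
eef_pos: [0.5314, 0.3075, 0.15]
tcp_rot: [-3.14, 0.001, 1.568]
ft_force: [0.2, 0.0, 0.2]
finger_gap: 0.043
gripper_force: 0.0
```

```bash
python3 - <<'E'
from m import *
s=env.sense();print(s['t'],s['eef_pos'],s['tcp_rot'],s['q'].round(2),s['finger_gap'])
im=env.get_image('wrist'); save(im,'w1'); P=cloud(im); np.savez('w1.npz',P=P,rgb=im['pixels']); print(im['position'],im['fov_y'])
print(bar(P,np.array([.528,.254])))
E
```

```text
1.15 [0.53135634 0.30748437 0.15000648] [-3.13963447e+00  5.80709347e-04  1.56776013e+00] [0.39 0.42 0.   1.16 0.   1.97] 0.0429816242518135
[0.53208144 0.38173304 0.2936197 ] 69.50537322366746
{'yaw': np.float64(1.8832323598296996), 'mid': array([0.52969712, 0.25194348]), 'L': np.float64(0.09713120504845324), 'z': np.float64(0.019207877529042856), 'rad': np.float64(0.017679582039240943), 'n': 3336}
```

View pics/w1.png

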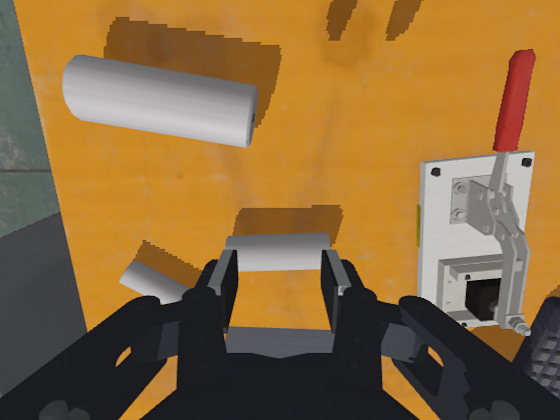

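The wrist view shows the bar at (278,252) lying between the fingers, the ramp's front edge along row 328, the big bar at (160,100) and the small bar at (155,280). Next I'll find the V-block's yaw from its ramp edge.

```bash
python3 - <<'E'
from m import *
for n in('scene0','side0','w1'):
    d=np.load(n+'.npz');P=d['P'];rgb=d['rgb'].astype(int)
    m=(P[...,0]>.42)&(P[...,0]<.68)&(P[...,1]>-.02)&(P[...,1]<.165)&(rgb[...,0]-rgb[...,2]<40)&(P[...,2]>-.012)&(P[...,2]<.06)
    k,l,s,ce=cv2.connectedComponentsWithStats(m.astype(np.uint8)); 
    q=P[l==1+np.argmax(s[1:,4])]
    for nm,f in(('front',np.max),('back',np.min)):
        xs=np.arange(.475,.605,.006);X=[];Y=[]
        for x in xs:
            t=q[np.abs(q[:,0]-x)<.003]
            if len(t)>3: X.append(x);Y.append(f(t[:,1]))
        if len(X)>6:
            p=np.polyfit(X,Y,1); r=np.abs(np.polyval(p,X)-Y); k=r<=np.median(r)*2.5; p=np.polyfit(np.array(X)[k],np.array(Y)[k],1)
            print(n,nm,'yaw',np.degrees(np.arctan(p[0])).round(2),'y at .54',np.polyval(p,.54).round(4),'rms',r[k].std().round(4),len(X))
    lo=q[(q[:,2]<.02)]; print('x ends',np.percentile(lo[:,0],[.5,99.5]).round(4))
    st=q[q[:,2]>.034]; 
    if len(st)>9: print('plate',st.min(0).round(3),st.max(0).round(3))
E
```

```text
scene0 front yaw -2.91 y at .54 0.1429 rms 0.0007 22
scene0 back yaw -1.44 y at .54 0.0368 rms 0.0009 22
x ends [0.4649 0.6202]
plate [0.613 0.035 0.034] [0.624 0.093 0.045]
side0 front yaw -2.71 y at .54 0.1406 rms 0.0009 22
side0 back yaw -2.52 y at .54 0.0092 rms 0.0007 22
x ends [0.4619 0.6165]
plate [0.61  0.026 0.034] [0.62  0.087 0.051]
w1 front yaw -2.47 y at .54 0.1472 rms 0.0002 21
w1 back yaw -0.26 y at .54 0.116 rms 0.0014 21
x ends [0.4697 0.5922]
```

V-block yaw is about -2.6° and its origin about (0.540, 0.073). The bar's yaw is +1.9°. I'll line the fingers up with the groove, descend behind the bar, and then push.

Call:
carry_out:
  moves:
    - [0,0,0.043,0,0,3,0.5]
    - [0,0,0.043,0,0,6,0.5]
    - [0,0,0.043,0,0,9,0.5]
    - [0,0,0.043,0,0,11.5,0.5]
    - [0,0,0.043,0,0,13.5,0.5]
    - [0,0,0.043,0,0,14.3,0.5]
    - [0,0,0.043,0,0,14.3,0.5]

```text
t: 1.78
eef_pos: [0.5276, 0.3097, 0.0065]
tcp_rot: [-3.138, 0.002, 1.53]
ft_force: [0.1, -0.4, 0.7]
finger_gap: 0.0428
gripper_force: 0.0
```

Call:
carry_out:
  moves:
    - [0,0,0,-0.3,0,0,0.5]
    - [0,0,0,-0.7,0,0,0.5]
    - [0,0,0,-1.1,0,0,0.5]
    - [0,0,0,-1.5,0,0,0.5]
    - [0,0,0,-1.9,0,0,0.5]
    - [0,0,0,-2.3,0,0,0.5]
    - [0,0,0,-2.7,0,0,0.5]
    - [0,0,0,-3.1,0,0,0.5]
    - [0,0,0,-3.5,0,0,0.5]
    - [0,0,0,-3.9,0,0,0.5]
    - [0,0,0,-4.3,0,0,0.5]
    - [0,0,0,-4.7,0,0,0.5]

```text
t: 2.78
eef_pos: [0.5284, 0.2619, 0.0083]
tcp_rot: [-3.142, -0.0, 1.528]
ft_force: [0.5, 0.5, 0.1]
finger_gap: 0.0429
gripper_force: 0.1
```

```bash
python3 - <<'E'
from m import *
s=env.sense();print(s['t'],s['eef_pos'],s['tcp_rot'],s['ft_force'])
im=env.get_image('wrist'); save(im,'w2'); P=cloud(im); print(bar(P,np.array([.528,.235])))
E
```

```text
2.7833 [0.52835456 0.26185974 0.00825025] [-3.14150319e+00 -1.26627047e-05  1.52774894e+00] [0.51736513 0.52900875 0.10392833]
{'yaw': np.float64(0.3328832581771771), 'mid': array([  -6.93445425, 1283.61924223]), 'L': np.float64(0.08145476919259276), 'z': np.float64(-1845.1077351462445), 'rad': np.float64(2247.586518581417), 'n': 11479}
```

View pics/w2.png

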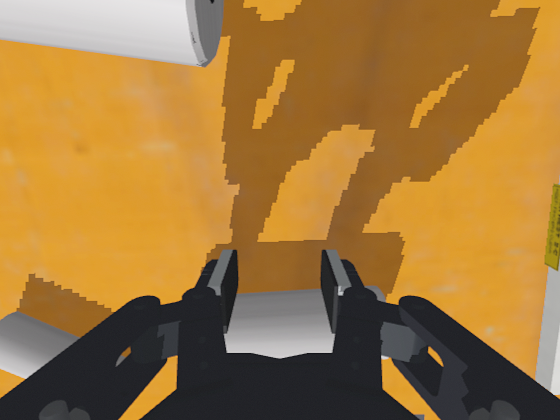

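The wrist view shows the bar just ahead of the pads, its near edge at about row 290 and its right end at (385,295). I'll keep pushing and check the bar with the side camera.

Call:
carry_out:
  moves:
    - [0,0,0,-0.3,0,0,0.5]
    - [0,0,0,-0.7,0,0,0.5]
    - [0,0,0,-1.1,0,0,0.5]
    - [0,0,0,-1.5,0,0,0.5]
    - [0,0,0,-1.9,0,0,0.5]
    - [0,0,0,-2.3,0,0,0.5]
    - [0,0,0,-2.7,0,0,0.5]
    - [0,0,0,-3.1,0,0,0.5]
    - [0,0,0,-3.5,0,0,0.5]
    - [0,0,0,-3.9,0,0,0.5]
    - [0,0,0,-4.3,0,0,0.5]
    - [0,0,0,-4.7,0,0,0.5]

```text
t: 3.83
eef_pos: [0.5264, 0.2149, 0.0083]
tcp_rot: [3.142, -0.0, 1.528]
ft_force: [-0.7, -0.4, -0.7]
finger_gap: 0.0427
gripper_force: 0.1
```

```bash
python3 - <<'E'
from m import *
s=env.sense();print(s['t'],s['eef_pos'],s['tcp_rot'],s['ft_force'])
im=env.get_image('side'); cv2.imwrite('pics/s2.png',cv2.resize(im['pixels'][150:300,180:380,::-1],None,fx=4,fy=4)); P=cloud(im); rgb=im['pixels'].astype(int)
y=s['eef_pos'][1]-.029
m=(rgb.min(-1)>110)&(np.ptp(rgb,axis=-1)<35)&(abs(P[...,1]-y)<.035)&(abs(P[...,0]-.527)<.07)
P[~m]=np.nan; print(bar(P,np.array([.527,y])))
E
```

```text
3.8333 [0.52638292 0.21493782 0.00833243] [ 3.14152034e+00 -8.83145181e-05  1.52776012e+00] [-0.66811358 -0.43584398 -0.69843238]
{'yaw': np.float64(0.9415789810214301), 'mid': array([0.52847469, 0.18600226]), 'L': np.float64(0.0999579942814885), 'z': np.float64(0.020307659494136626), 'rad': np.float64(0.017777831148509237), 'n': 380}
```

View pics/s2.png

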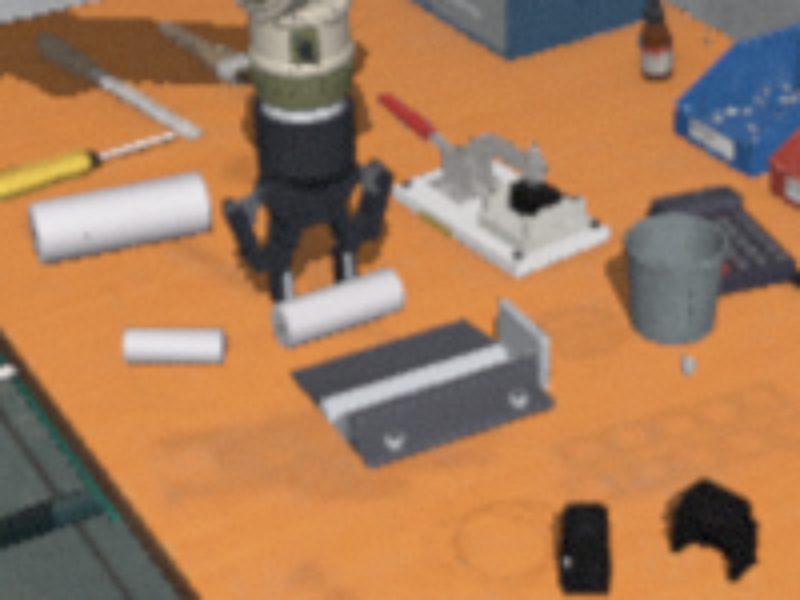

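The side view shows the bar at (335,305) in the crop, in contact with the fingers and still skewed by about 3° to the groove. The V-block and bystanders haven't been disturbed. I'll continue onto the ramp, raising the tip a little; resting back on both fingers there should square the bar.

Call:
carry_out:
  moves:
    - [0,0,0,-0.4,0,0,0.5]
    - [0,0,0,-0.9,0,0,0.5]
    - [0,0,0,-1.4,0,0,0.5]
    - [0,0,0,-1.9,0,0,0.5]
    - [0,0,0,-2.4,0,-0.1,0.5]
    - [0,0,0,-2.9,0,-0.2,0.5]
    - [0,0,0,-3.4,0,-0.3,0.5]
    - [0,0,0,-3.9,0,-0.4,0.5]
    - [0,0,0,-4.4,0,-0.5,0.5]
    - [0,0,0,-4.9,0,-0.6,0.5]
    - [0,0,0,-5.2,0,-0.7,0.5]
    - [0,0,0,-5.4,0,-0.7,0.5]

```text
t: 4.88
eef_pos: [0.5243, 0.1611, 0.0156]
tcp_rot: [3.141, -0.0, 1.527]
ft_force: [-0.1, 2.9, 2.7]
finger_gap: 0.0425
gripper_force: 1.2
```

Call:
carry_out:
  moves:
    - [0,0,0,0,0,0,0.5]
    - [0,0,0,0,0,0,0.5]
    - [0,0,0,0,0,0,0.5]
    - [0,0,0,0,0,0,0.5]
    - [0,0,0,0,0,0,0.5]
    - [0,0,0,0,0,0,0.5]

```text
t: 5.38
eef_pos: [0.5238, 0.1614, 0.0151]
tcp_rot: [-3.141, 0.0, 1.528]
ft_force: [-0.4, 0.5, 0.6]
finger_gap: 0.0427
gripper_force: 0.2
```

```bash
cat > s.py <<'E'
from m import *
import sys
s=env.sense();print(s['t'],s['eef_pos'],s['tcp_rot'],s['ft_force'])
im=env.get_image('side'); cv2.imwrite(f'pics/{sys.argv[1]}.png',cv2.resize(im['pixels'][150:300,180:380,::-1],None,fx=4,fy=4)); P=cloud(im); rgb=im['pixels'].astype(int)
y=float(sys.argv[2])
m=(rgb.min(-1)>110)&(np.ptp(rgb,axis=-1)<35)&(abs(P[...,1]-y)<.025)&(abs(P[...,0]-.527)<.085)
P[~m]=np.nan; print(bar(P,np.array([.527,y])))
E
python3 s.py s3 .131
```

```text
5.3833 [0.52379056 0.16141686 0.01508632] [-3.14101218e+00  1.61140566e-04  1.52794682e+00] [-0.4386035   0.53691922  0.5927996 ]
{'yaw': np.float64(0.757114410844656), 'mid': array([0.5291491 , 0.13399756]), 'L': np.float64(0.09877433424022618), 'z': np.float64(0.022943876568829707), 'rad': np.float64(0.018518688776575302), 'n': 404}
```

View pics/s3.png

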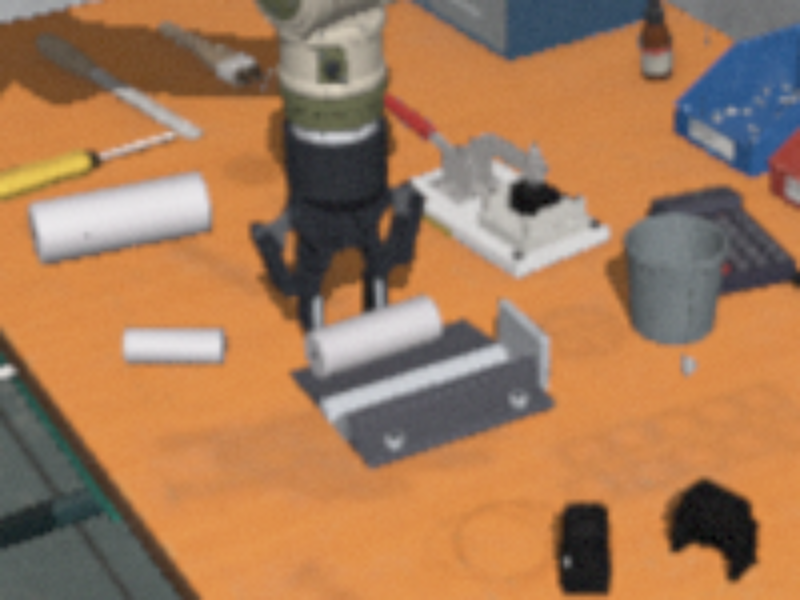

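The side view shows the bar on the ramp at (375,335) in the crop, still slightly skewed. I'll turn the tool a touch to square it and push it over the lip.

Call:
carry_out:
  moves:
    - [0,0,0.02,-0.4,0,0,0.5]
    - [0,0,0.04,-0.9,0,-0.1,0.5]
    - [0,0,0.05,-1.4,0,-0.2,0.5]
    - [0,0,0.05,-1.9,0,-0.25,0.5]
    - [0,0,0.05,-2.4,0,-0.3,0.5]
    - [0,0,0.05,-2.9,0,-0.4,0.5]
    - [0,0,0.05,-3.4,0,-0.5,0.5]
    - [0,0,0.05,-3.8,0,-0.6,0.5]
    - [0,0,0.05,-4.2,0,-0.6,0.5]
    - [0,0,0.05,-4.6,0,-0.6,0.5]
    - [0,0,0.05,-5,0,-0.6,0.5]
    - [0,0,0.05,-5.2,0,-0.6,0.5]

```text
t: 6.43
eef_pos: [0.5214, 0.1085, 0.021]
tcp_rot: [-3.141, 0.001, 1.477]
ft_force: [-0.2, 0.7, -0.1]
finger_gap: 0.0428
gripper_force: 0.0
```

```bash
python3 s.py s4 .082
```

```text
6.4333 [0.52141362 0.10854027 0.02099844] [-3.14081409e+00  7.31621734e-04  1.47710272e+00] [-0.17415669  0.73087515 -0.12090761]
{'yaw': np.float64(-1.5282429637120123), 'mid': array([0.53162716, 0.07752121]), 'L': np.float64(0.1350465929993625), 'z': np.float64(0.02644838624813663), 'rad': np.float64(0.01803544475501174), 'n': 435}
```

View pics/s4.png

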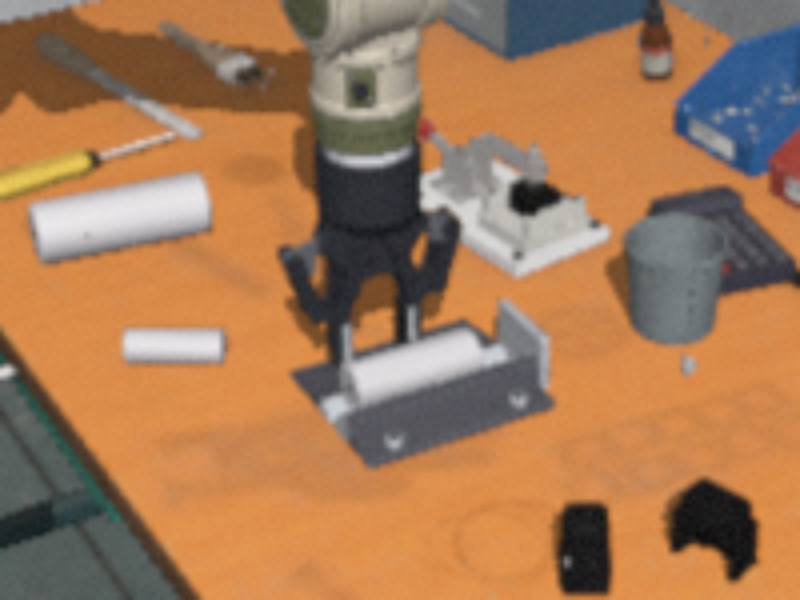

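The side view shows the bar lying in the V at (415,365) in the crop, with a gap to the plate on the right and fit height about 24.5 mm. I'll back off, rise and shut the fingers.

Call:
carry_out:
  moves:
    - [0,0,0,1,0,0,0.5]
    - [0,0,0,2.5,0,-0.5,0.5]
    - [0,0,-0.04,3,-2,-3,0]
    - [0,0,-0.05,3,-4,-6,0]
    - [0,0,-0.05,3,-6,-8,0]
    - [0,0,-0.05,3,-8,-8,0]
    - [0,0,-0.05,3,-8,-8,0]
    - [0,0,-0.05,3,-8,-8,0]

```text
t: 7.15
eef_pos: [0.4446, 0.1475, 0.1017]
tcp_rot: [3.141, -0.0, 1.529]
ft_force: [0.7, 0.2, 0.1]
finger_gap: -0.0001
gripper_force: 0.0
```

```bash
cat > e.py <<'E'
from m import *
s=env.sense();print(s['t'],s['eef_pos'],s['tcp_rot'],s['finger_gap'])
for n,zo in(('scene',-.0027),('side',.0016)):
    im=env.get_image(n);P=cloud(im);rgb=im['pixels'].astype(int)
    m=(rgb.min(-1)>100)&(np.ptp(rgb,axis=-1)<40)&(abs(P[...,1]-.073)<.03)&(P[...,0]>.44)&(P[...,0]<.608)&(P[...,2]-zo>.031)&(P[...,2]-zo<.05)
    q=P[m]
    if len(q)<20: print(n,len(q)); continue
    p=np.polyfit(q[:,0],q[:,1],1); x=np.percentile(q[:,0],[1,99])
    print(n,len(q),'x',x.round(4),'y~',np.polyval(p,x).round(4),'ztop',(np.percentile(q[:,2],98)-zo).round(4))
    save(im,n+'_e')
E
python3 e.py
```

```text
7.15 [0.44456885 0.14754503 0.1016562 ] [ 3.14069801e+00 -3.00579025e-04  1.52915854e+00] -0.00014700989126998626
scene 304 x [0.4826 0.5808] y~ [0.0864 0.0837] ztop 0.0434
side 257 x [0.4804 0.5795] y~ [0.0714 0.0659] ztop 0.0443
```

The bar's top is at 43 mm, so it's seated, and it spans x = 0.481 to 0.580. That leaves about 34 mm to the plate. I'll drop the shut fingers behind the open end.

Call:
carry_out:
  moves:
    - [0,0,0,-2.5,0.8,0,0]
    - [0,0,0,-5,0.8,0,0]
    - [0,0,0,-6.9,0.8,0,0]
    - [0,0,0,-6.9,0.8,3,0]
    - [0,0,0,-6.9,0.8,5.5,0]
    - [0,0,0,-6.9,0.8,7.5,0]
    - [0,0,0,-6.9,0.8,8,0]
    - [0,0,0,-6.9,0.8,8,0]

```text
t: 7.92
eef_pos: [0.4489, 0.0772, 0.0194]
tcp_rot: [-3.137, 0.0, 1.527]
ft_force: [-0.4, 0.1, 0.3]
finger_gap: -0.0003
gripper_force: 0.0
```

```bash
python3 e.py; python3 -c "
import cv2;a=cv2.imread('pics/side_e.png');cv2.imwrite('pics/s5.png',cv2.resize(a[200:290,230:350],None,fx=6,fy=6))"
```

```text
7.9167 [0.44893694 0.07724524 0.01938402] [-3.13732762e+00  6.50035869e-05  1.52717442e+00] -0.0002843041010758555
scene 322 x [0.4452 0.5818] y~ [0.088  0.0841] ztop 0.0445
side 294 x [0.4432 0.578 ] y~ [0.0704 0.0666] ztop 0.0463
```

View pics/s5.png

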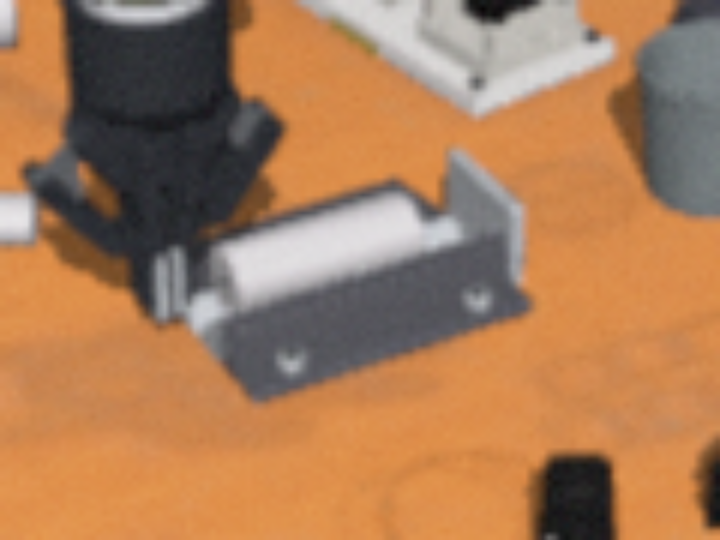

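The view shows the shut fingers at (170,285), lined up behind the bar's open end at (232,275), and a gap to the plate at (440,230). Pushing endways.

Call:
carry_out:
  moves:
    - [0,0,0,0,0.5,-0.2,0]
    - [0,0,0,0,1,-0.2,0]
    - [0,0,0,0,1.3,-0.2,0]
    - [0,0,0,0,1.6,-0.2,0]
    - [0,0,0,0,1.9,-0.2,0]
    - [0,0,0,0,2.2,-0.2,0]
    - [0,0,0,0,2.5,-0.2,0]
    - [0,0,0,0,2.8,-0.2,0]
    - [0,0,0,0,3.1,-0.2,0]
    - [0,0,0,0,3.4,-0.2,0]
    - [0,0,0,0,3.7,-0.2,0]
    - [0,0,0,0,4,-0.2,0]

```text
t: 9.02
eef_pos: [0.4905, 0.0757, 0.0232]
tcp_rot: [3.141, -0.0, 1.528]
ft_force: [-1.3, 0.8, -1.1]
finger_gap: -0.0002
gripper_force: 0.9
```

```bash
python3 e.py
```

```text
9.0167 [0.49052505 0.0757022  0.0231632 ] [ 3.14123603e+00 -1.20025404e-04  1.52772268e+00] -0.00015078669680329963
scene 296 x [0.4867 0.6036] y~ [0.0879 0.0821] ztop 0.044
side 267 x [0.4832 0.6007] y~ [0.0679 0.0659] ztop 0.0474
```

Call:
carry_out:
  moves:
    - [0,0,0,0,0.2,0,0]
    - [0,0,0,0,0.4,0,0]
    - [0,0,0,0,0.6,0,0]
    - [0,0,0,0,0.75,0,0]
    - [0,0,0,0,0.85,0,0]
    - [0,0,0,0,0.85,0,0]

```text
t: 9.62
eef_pos: [0.4989, 0.0753, 0.0233]
tcp_rot: [3.141, -0.0, 1.528]
ft_force: [-1.9, 0.0, 0.8]
finger_gap: -0.0001
gripper_force: 0.9
```

Call:
carry_out:
  moves:
    - [0,0,0,0,0.05,0,0]
    - [0,0,0,0,0.1,0,0]
    - [0,0,0,0,0.15,0,0]
    - [0,0,0,0,0.15,0,0]

```text
t: 9.95
eef_pos: [0.4999, 0.0753, 0.0233]
tcp_rot: [-3.142, -0.0, 1.528]
ft_force: [-3.0, 0.3, 0.6]
finger_gap: 0.0001
gripper_force: 1.7
```

Call:
carry_out:
  moves:
    - [0,0,0,0,0.05,0,0]
    - [0,0,0,0,0.1,0,0]
    - [0,0,0,0,0.1,0,0]

```text
t: 10.2
eef_pos: [0.5011, 0.0753, 0.0233]
tcp_rot: [3.141, -0.0, 1.528]
ft_force: [-2.9, -0.3, 1.6]
finger_gap: -0.0
gripper_force: 1.6
```

Call:
carry_out:
  moves:
    - [0,0,0,0,0.05,0,0]
    - [0,0,0,0,0.1,0,0]
    - [0,0,0,0,0.1,0,0]

```text
t: 10.45
eef_pos: [0.5021, 0.0752, 0.0233]
tcp_rot: [3.142, -0.0, 1.528]
ft_force: [-2.4, -0.0, 2.2]
finger_gap: 0.0003
gripper_force: 1.6
```

Call:
carry_out:
  moves:
    - [0,0,0,0,0.05,0,0]
    - [0,0,0,0,0.1,0,0]
    - [0,0,0,0,0.1,0,0]

```text
t: 10.7
eef_pos: [0.5021, 0.0752, 0.0232]
tcp_rot: [-3.14, -0.0, 1.528]
ft_force: [-4.6, 0.3, 3.6]
finger_gap: 0.0001
gripper_force: 2.9
```

Call:
carry_out:
  moves:
    - [0,0,0,0,0.05,0,0]
    - [0,0,0,0,0.1,0,0]
    - [0,0,0,0,0.1,0,0]

```text
t: 10.95
eef_pos: [0.5021, 0.0753, 0.023]
tcp_rot: [-3.138, -0.0, 1.528]
ft_force: [-7.6, -0.4, 5.6]
finger_gap: 0.0002
gripper_force: 3.9
```

```bash
python3 e.py; python3 -c "
import cv2;a=cv2.imread('pics/side_e.png');b=cv2.imread('pics/scene_e.png')
cv2.imwrite('pics/s6.png',cv2.resize(cv2.vconcat([a[215:275,240:340],b[175:235,270:370]]),None,fx=5,fy=5))"
```

```text
10.95 [0.50214945 0.07525559 0.02302138] [-3.13836275e+00 -3.96254783e-05  1.52794367e+00] 0.00024198293900398813
scene 280 x [0.4974 0.6066] y~ [0.0879 0.0816] ztop 0.0438
side 247 x [0.4953 0.6064] y~ [0.0679 0.0652] ztop 0.0464
```

The tool has stopped advancing while the force climbs, so the bar is against the stop plate. I'll back off and rise clear.

Call:
carry_out:
  moves:
    - [0,0,0,0,-0.5,0,0]
    - [0,0,0,0,-1.5,0,0]
    - [0,0,0,0,-3.5,0,0]
    - [0,0,0,0,-6,-1,0]
    - [0,0,0,0,-7,-4,0]
    - [0,0,0,0,-7,-8,0]
    - [0,0,0,0,-7,-10,0]
    - [0,0,0,0,-7,-10,0]

```text
t: 11.72
eef_pos: [0.4378, 0.0782, 0.1283]
tcp_rot: [3.131, -0.001, 1.528]
ft_force: [1.2, 0.2, 0.8]
finger_gap: 0.0001
gripper_force: 0.0
```

```bash
sed -i 's/<.608/<.64/' e.py; python3 e.py; python3 -c "
import cv2;a=cv2.imread('pics/side_e.png');b=cv2.imread('pics/scene_e.png')
cv2.imwrite('pics/s6.png',cv2.resize(cv2.vconcat([a[215:275,240:340],b[175:235,270:370]]),None,fx=5,fy=5))"
```

```text
11.7167 [0.43777381 0.07822493 0.12827839] [ 3.13060360e+00 -5.36336687e-04  1.52793641e+00] 0.00014680158441888775
scene 357 x [0.5156 0.6208] y~ [0.0865 0.0772] ztop 0.0462
side 289 x [0.5135 0.6197] y~ [0.07   0.0629] ztop 0.046
```

View pics/s6.png

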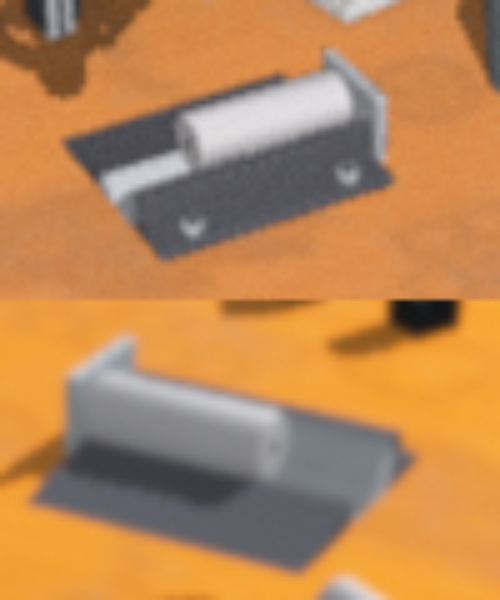

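Both views show the bar fully in the V with its end against the plate: side at (350,95), scene at (85,400). The arm is clear.

```bash
python3 -c "
from plant import env
print(env.hand_in())"
```

```text
the job is handed in; nothing more can be done
None
```

The bar was rolled up the ramp into the V and pushed endways until its end rested against the stop plate; the arm backed clear and the job was handed in at about 12 s (no verdict was returned).

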